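# Set the master pearl board on the sloped viewing stand

## Task

Set the long wooden board with the single row of large pearls on the sloped viewing stand for grading: pearls up, its length running straight up the slope, the whole board on the sloping face and its lower end resting against the cleat so that it cannot slide off. Set it down, do not drop it, and leave the two shorter boards where they lie.

Things in the scene. Friction and masses are not known exactly. Their poses are not given: they have to be found in the camera images.
- long_board_center (a point): centre (half-way up) of the long light-wood board: 160 mm long (x), 56 wide (y), 14 thick (z, up), about 120 g, with one lengthwise row of seven large glued pearls, domes 6 mm above its upper face, 20 mm clear of the long edges. It starts flat on the table, pearls up, length pointing roughly away from the robot. Either end may be the lower one on the stand.
- cleat (a point): on the fixed stand's slick sloping face, 28 mm above the table, mid-way along the uphill side of the cleat: a strip 12 mm high, 12 thick (x -12 to 0) on the lower edge, nearer the robot. x: straight up the slope (22 deg); y: along the cleat; z: square out of the face. Face: x 0 to 190 mm, y -90 to 90, open sides and top. A board let go on it slides down by itself until the cleat stops it.
- short_board_pearls_center (a point): centre (half-way up) of a short board to be left alone: same wood, 105 x 56 x 14 mm (x, y, z), with three rows of small pearls; flat on the table beside the others.
- short_board_bare_center (a point): centre (half-way up) of the other short board to be left alone: same wood, 105 x 56 x 14 mm (x, y, z), with three empty grooves; flat on the table beside the others.

How it is judged:
By the outcome, as a careful person would: the job done as asked, in the order asked, and still so for the second after the job is handed in, with the robot touching nothing.
It also fails if it takes over 40 s, if anything falls off the work surface, if the arm or the gripper's body presses on something with over 40 N, if the wrist force passes 120 N, or if a joint passes its speed limit or range.

## Robot

A 6-joint arm with a two-finger parallel gripper is mounted at the origin on the work surface. World frame = base frame: x ahead of the robot, y to its left, z up, the work surface at z = 0. Lengths are in m, angles in rad, forces in N, time in s.
With the tool pointing down it reaches from about 0.325 to 0.925 m from the base axis. Payload 3.1 kg.
Tool frame: the origin (TCP) lies midway between the tips of the shut fingers; the grasp point (between the pads) lies 19 mm behind it; z points along the fingers, y is the line along which they close (so a half turn about z gives the same grasp; the last joint's range is limited). The gripper opens to 85 mm and grips with 20 to 120 N. Pads are 22 mm wide; open, the fingers measure 114 mm over their backs; the gripper's body (76 mm by 85 mm) begins 54 mm behind the grasp point. The pads swing forward as they close: fully open they stand 13 mm farther back than shut.
Start: joints at [1.122, 0.217, 1.613, -0, 1.311, -0.112], TCP at [0.207, 0.59, 0.231] pointing down, gripper open.
Joint ranges: [-2.75, 2.75], [-0.78, 2.1], [0.31, 2.55], [-1.13, 4.27], [0.13, 2.63], [-2.58, 2.58]. Speed limits (rad/s): [2.79, 2.79, 3.14, 3.14, 3.14, 3.14].

## Interface

Orientations are given as a rotation vector (axis times angle).
In Python, from station import r, read_camera, camera_info, cut_out, place_of gives the robot as it stands. Calls block until the motion is done:
- r.move_pose(position, orientation): joint-space move of the TCP to a pose.
- r.move_l(position, rotation=None, rate=0.15, force_limit=None): straight line of the TCP; rotation=None keeps the orientation; rate is the mean speed in m/s. With force_limit (N) it stops when the force on the tool has changed by that much, and returns True; else False.
- r.move_joints(angles): joint-space move.
- r.open_gripper() and r.grasp(grip_force=None): open the fingers fully, or close them until they stop; grip_force is the grip in N (None keeps the last).
- r.hold(seconds).
- r.ik(position, orientation): joint angles nearest the present ones, or None.
- r.read_state(): the state.
- read_camera(name): name is "scene" or "top"; returns the picture (480x640x3 uint8, red, green, blue); there is no depth.
- camera_info(name): a dict with "mtx" (3x3 intrinsics, pixels), "R" (3x3) and "t" (3): a world point X has camera coordinates R X + t. Camera axes: x right, y down, z forward; pixel columns grow to the right and rows downward; lengths in m; the calibration is good to about 2 mm. A picture is of the moment at which its call begins. camera_info takes no time and is no camera call.
A pose or a line that the arm cannot do raises r.PlanningError and nothing moves.
- r.hand_in(): hands the job in; it is judged then, once.
Trained networks look in the newest picture that a camera, given by its name, has taken for a name from the list of things; names that differ only in an ending like _2 or _b are one class to them, and where a whole thing is asked for, a point or a joint stands for the part that bears it (a point fixed in the world has none). Each returns a list of dicts, best first, with "score" (0 to 1); they miss things now and then, are a little off and sometimes report something else, mostly with a low value. They report only what shows in the picture. A call takes as long as a camera call.
- cut_out(target, camera): "region" (480x640 bool, what is visible of it).
- place_of(target, camera): "position" ([x, y, z] in m, in world coordinates, good to about 4 mm: a listed point, or the origin of a listed thing).
The state is a dict: "time": time; "q": joint angles; "qd": joint speeds; "tau": joint torques, N m; "ee_pos": TCP position; "orientation": TCP orientation; "force": force on the tool from outside, world axes, zero at the start; "torque": the same for the moment, N m; "width": opening from 0.0 (shut) to 1.0 (fully open); "finger_force": force on a finger pad.
Only numpy, scipy, OpenCV 4.12 (cv2) and the standard library are available. Lean on these libraries where they do the work, as an engineer would, in place of code of your own. Each camera call takes 0.05 s, during which the arm holds its last target. There are 200 camera calls.

## Working session

There is one attempt and no reset: what is moved stays moved. The work goes in short steps, each a Python script; the robot and the scene stay as the last script left them, time stands still between calls to the robot, and variables do not carry over. Pictures are saved under pics/ and viewed, at most 10 in all, crops included, and the job is handed in when it is done.

```bash
mkdir -p pics; python3 - <<'E'
from station import r, read_camera, camera_info, cut_out, place_of
import cv2, numpy as np
for c in ("scene","top"):
    im=read_camera(c); cv2.imwrite(f"pics/{c}0.png",im[:,:,::-1])
    ci=camera_info(c); print(c,"campos",np.round(-ci["R"].T@ci["t"],3))
    for n in ("long_board_center","cleat","short_board_pearls_center","short_board_bare_center"):
        p=place_of(n,c); print(n,[(np.round(d["position"],4),round(d["score"],2)) for d in p[:3]])
    for n in ("long_board_center","cleat"):
        k=cut_out(n,c)
        for d in k[:2]:
            g=d["region"].astype(np.uint8)
            ct=max(cv2.findContours(g,0,2)[0],key=cv2.contourArea)
            print(n,round(d["score"],2),g.sum(),cv2.boxPoints(cv2.minAreaRect(ct)).round(1).tolist())
E
```

```text
scene campos [1.201 0.367 0.736]
long_board_center [(array([0.5341, 0.0617, 0.0076]), 0.82)]
cleat [(array([ 0.4583, -0.242 ,  0.0258]), 0.9)]
short_board_pearls_center [(array([0.4955, 0.1888, 0.0047]), 0.87)]
short_board_bare_center [(array([0.4893, 0.3312, 0.0074]), 0.88)]
long_board_center 0.94 2604 [[288.70001220703125, 304.29998779296875], [343.29998779296875, 237.3000030517578], [370.1000061035156, 259.1000061035156], [315.5, 326.1000061035156]]
cleat 0.73 5589 [[87.9000015258789, 217.6999969482422], [108.80000305175781, 159.10000610351562], [246.10000610351562, 208.1999969482422], [225.1999969482422, 266.70001220703125]]
top campos [0.426 0.021 0.933]
long_board_center []
cleat [(array([ 0.4608, -0.2404,  0.0308]), 0.73)]
short_board_pearls_center [(array([0.4957, 0.1887, 0.0107]), 0.66)]
short_board_bare_center [(array([0.492 , 0.3252, 0.0051]), 0.64)]
long_board_center 0.95 2365 [[285.70001220703125, 283.6000061035156], [292.1000061035156, 201.89999389648438], [322.29998779296875, 204.3000030517578], [315.79998779296875, 285.8999938964844]]
cleat 0.62 10893 [[414.70001220703125, 282.3999938964844], [426.8999938964844, 169.39999389648438], [529.0, 180.39999389648438], [516.9000244140625, 293.3999938964844]]
```

View pics/scene0.png

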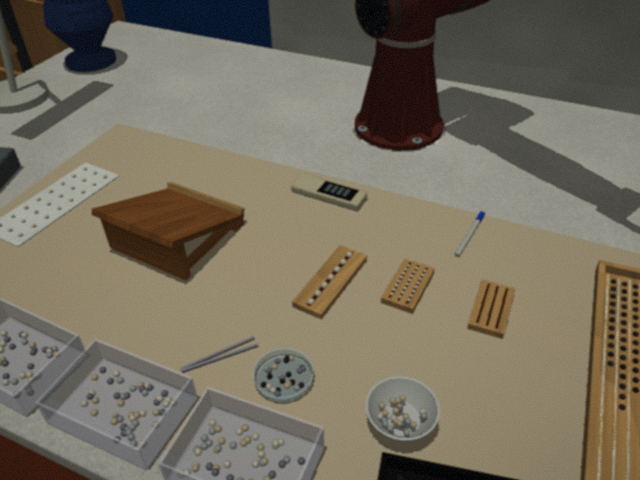

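View pics/top0.png

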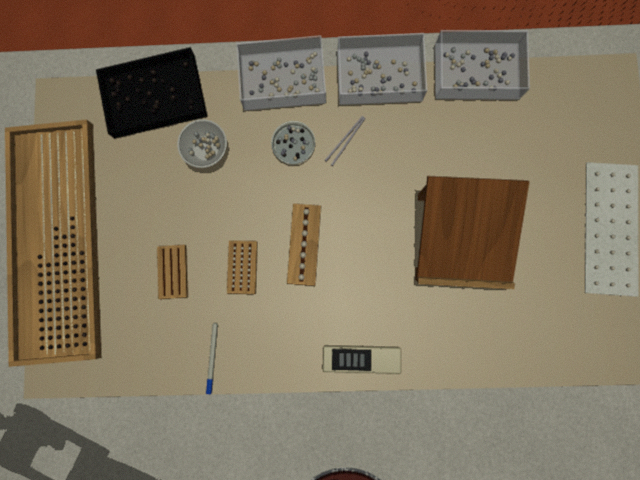

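```bash
cat > h.py <<'E'
import numpy as np, cv2
from station import r, read_camera, camera_info, cut_out, place_of
from scipy.optimize import minimize
from scipy.spatial.transform import Rotation as Ro
S=Ro.from_euler('y',-22,degrees=True).as_matrix()
def proj(c,P):
    ci=camera_info(c); q=(P@ci["R"].T+ci["t"])@ci["mtx"].T
    return q[:,:2]/q[:,2:]
def box(x,y,z): return np.array([[a,b,c] for a in x for b in y for c in z])
BOARD=box((-.08,.08),(-.028,.028),(0,.014))
def stand_pts():
    f=np.vstack([box((-.012,0),(-.09,.09),(0,.012)),box((0,.19),(-.09,.09),(0,))])@S.T
    return f+[0,0,.028]
FACE=stand_pts()
def place(P,v): return P@Ro.from_euler('z',v[2]).as_matrix().T+[v[0],v[1],0]
def hullmask(c,P):
    k=8; h=cv2.convexHull(np.round((proj(c,P)+.0)*2**4).astype(np.int32))
    m=np.zeros((480,640),np.uint8); cv2.fillPoly(m,[h],255,cv2.LINE_AA,4); return m/255.
def fit(P,masks,v0):
    def cost(v):
        s=0
        for c,g in masks.items():
            m=hullmask(c,place(P,v)); s-=np.minimum(m,g).sum()/np.maximum(m,g).sum()
        return s/len(masks)
    sx=np.array(v0)+np.array([[0,0,0],[.01,0,0],[0,.01,0],[0,0,.08]])
    o=minimize(cost,v0,method='Nelder-Mead',options=dict(initial_simplex=sx,xatol=1e-5,fatol=1e-6))
    return o.x,-o.fun
E
python3 - <<'E'
from h import *
im={c:read_camera(c) for c in("scene","top")}
k={(n,c):cut_out(n,c)[0]["region"].astype(float) for n in("long_board_center","cleat") for c in im}
for cs in (("top",),("scene",),("top","scene")):
    b=fit(BOARD,{c:k["long_board_center",c] for c in cs},[.534,.062,-.07]); print(cs,"board",b[0].round(4),round(b[1],3))
base=np.vstack([FACE,FACE*[1,1,0]])
for cs in (("top",),("scene",),("top","scene")):
  for nm,P in (("face",FACE),("full",base)):
    s=fit(P,{c:k["cleat",c] for c in cs},[.46,-.241,-.06]); print(cs,nm,s[0].round(4),round(s[1],3))
v=fit(FACE,{"top":k["cleat","top"]},[.46,-.241,-.06])[0]
out=[]
for c,(x0,y0) in (("top",(260,150)),("scene",(80,150))):
    a=cv2.resize(im[c][y0:y0+150,x0:x0+290],None,fx=2.7,fy=2.0,interpolation=2)[:,:,::-1].copy() if 0 else cv2.resize(im[c][y0:y0+150,x0:x0+290],None,fx=2,fy=2)[:,:,::-1].copy()
    for P,col in((place(FACE,v),(0,255,0)),(place(BOARD,b[0]),(255,0,0))):
        q=(proj(c,P)-[x0,y0]+.5)*2
        for p in q: cv2.circle(a,tuple(int(t) for t in p.round()),2,col,-1)
    out.append(a)
cv2.imwrite("pics/ov.png",np.vstack(out)[:600])
st=r.read_state(); print(st["orientation"],st["time"])
E
```

```text
('top',) board [ 0.5373  0.0645 -0.1008] 0.956
('scene',) board [ 0.5383  0.064  -0.0914] 0.948
('top', 'scene') board [ 0.5368  0.0643 -0.1027] 0.947
('top',) face [ 0.4603 -0.24   -0.083 ] 0.979
('top',) full [ 0.4602 -0.243  -0.076 ] 0.931
('scene',) face [ 0.4709 -0.2326 -0.1157] 0.918
('scene',) full [ 0.429  -0.263   0.0058] 0.573
('top', 'scene') face [ 0.4634 -0.235  -0.1159] 0.912
('top', 'scene') full [ 0.4598 -0.245  -0.0715] 0.743
[-5.26526725e-01 -3.09713780e+00 -1.06668602e-04] 1.0
```

View pics/ov.png

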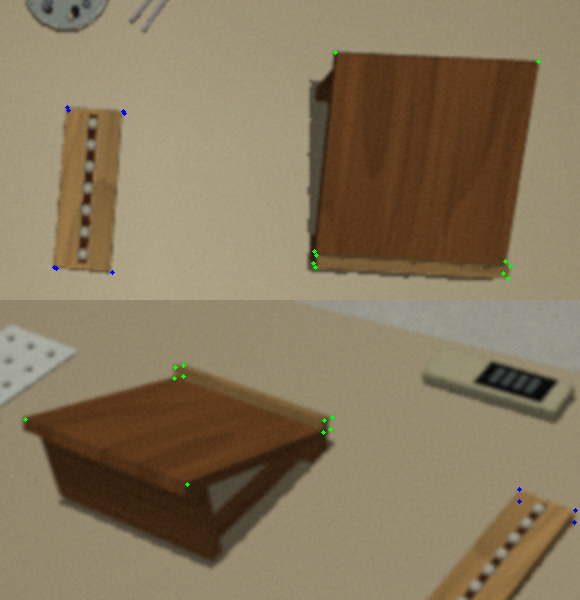

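```bash
cat >> h.py <<'E'
B=np.array([.5375,.0643]); BY=-.098
C=np.array([.4603,-.240,.028]); CY=-.083
FL=np.diag([-1,1,-1.])
RB=Ro.from_matrix(Ro.from_euler('z',BY).as_matrix()@FL).as_rotvec()
RS=Ro.from_euler('z',CY).as_matrix()@S
RT=Ro.from_matrix(RS@FL).as_rotvec()
def tcp(gap,h,o): return C+RS@np.array([.08+gap,0,.007+h-o])
E
python3 - <<'E'
from h import *
for p,o in (([*B,.12],RB),([*B,-.004],RB),(tcp(.012,.08,.011),RT),(tcp(0,0,.011),RT)): print(np.round(p,3),r.ik(p,o))
r.move_pose([*B,.12],RB)
r.move_l([*B,.03],rate=.2)
print(r.move_l([*B,-.004],rate=.05,force_limit=8), r.read_state()["ee_pos"])
r.grasp(40)
s=r.read_state(); print(s["ee_pos"],s["width"]*85,s["finger_force"],s["force"],s["time"])
r.move_l([*B,.06],rate=.1)
s=r.read_state(); print(s["width"]*85,s["finger_force"],s["force"],s["time"])
im=read_camera("scene"); cv2.imwrite("pics/g.png",cv2.resize(im[120:370,180:500],None,fx=2,fy=2)[:,:,::-1])
E
```

```text
[0.538 0.064 0.12 ] [-1.06115856e-02  1.65081803e-01  1.89912482e+00 -4.44089210e-16
  1.07738603e+00 -1.48340791e+00]
[ 0.538  0.064 -0.004] [-1.06115856e-02  3.66321519e-01  1.93601784e+00 -4.44089210e-16
  8.39253296e-01 -1.48340791e+00]
[ 0.517 -0.245  0.133] [-0.67861451  0.02290712  2.07480752  0.31476391  0.74617049 -2.36648724]
[ 0.536 -0.246  0.054] [-0.65650146  0.19711107  2.06665801  0.37769219  0.58374742 -2.43008205]
False [ 0.53762545  0.06428962 -0.00402288]
[ 0.53825009  0.06429395 -0.00330974] 54.781515441183465 44.236414432525635 [-0.85802347  0.93246093  3.47461662] 5.0667
54.55815482944231 43.82669985294342 [-0.2917788   1.27132729 -0.86400232] 5.8583
```

View pics/g.png

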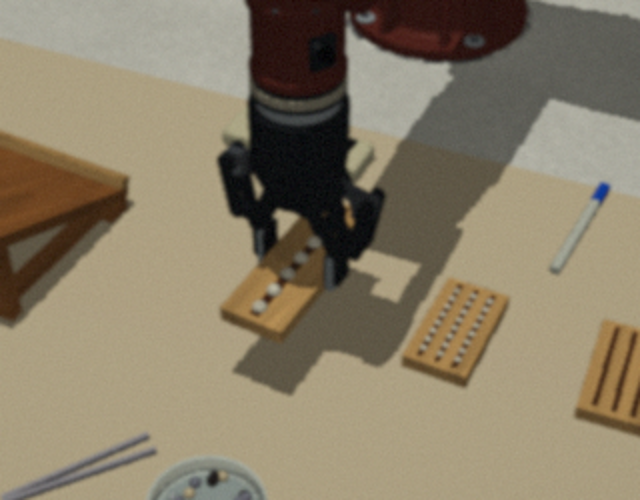

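The board is held level between the pads (around pixels 265,240 and 335,270 in the crop), with the pearls clear and the short boards untouched. Next I carry it to the stand.

```bash
python3 - <<'E'
from h import *
o=.0105
r.move_l([*B,.16],rate=.2)
r.move_pose(tcp(.014,.09,o),RT)
r.move_l(tcp(.014,.015,o),rate=.12)
r.hold(.2); f0=r.read_state()["force"]; 
print(r.move_l(tcp(.014,-.006,o),rate=.02,force_limit=4))
s=r.read_state(); d=RS.T@(s["ee_pos"]-C); print("in cleat frame",d.round(4),"h",d[2]-.007+o,RS.T@(s["force"]-f0),s["time"],s["width"]*85)
im=read_camera("scene"); cv2.imwrite("pics/p.png",cv2.resize(im[120:320,60:300],None,fx=2.5,fy=2.5)[:,:,::-1])
E
```

```text
True
in cleat frame [ 0.0938  0.     -0.0028] h 0.0006997552452366225 [0.24197377 0.0603343  5.96285897] 9.4417 54.99570766906993
```

View pics/p.png

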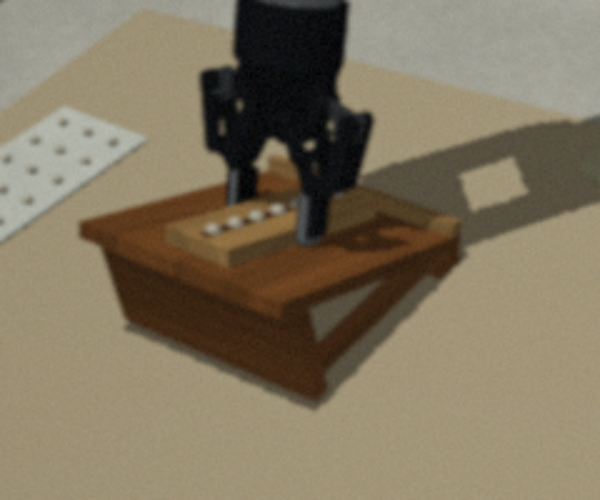

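The board touched the face within 1 mm of the expected height and lies flat on it, aligned with the slope. Now I slide it to the cleat and release.

```bash
python3 - <<'E'
from h import *
o=.0105
s=r.read_state(); d=RS.T@(s["ee_pos"]-C); h=d[2]-.007+o
hit=r.move_l(tcp(-.006,h,o),rate=.02,force_limit=4)
s=r.read_state(); print(hit,(RS.T@(s["ee_pos"]-C)).round(4),RS.T@s["force"],s["time"])
r.open_gripper(); r.hold(.3)
p=r.read_state()["ee_pos"]
r.move_l(p+RS@[0,0,.1],rate=.12)
r.move_pose([.45,.0,.3],RB)
r.hold(.3)
im={c:read_camera(c) for c in("scene","top")}
a=[cv2.resize(im["top"][160:310,390:550],None,fx=2.4,fy=2.4),cv2.resize(im["scene"][140:290,80:260],None,fx=2.2,fy=2.4)]
cv2.imwrite("pics/end.png",np.hstack(a)[:,:,::-1])
for c in im:
    for n in("long_board_center","cleat","short_board_pearls_center","short_board_bare_center"):
        for q in place_of(n,c)[:1]: print(c,n,np.round(q["position"],4),"cleat frame",(RS.T@(q["position"]-C)).round(4))
print(r.read_state()["time"])
E
```

```text
True [ 0.08   -0.0002 -0.0028] [ 0.60675731 -0.39654374  0.94579276] 10.15
scene long_board_center [ 0.5332 -0.247   0.0652] cleat frame [ 0.0818 -0.0009  0.0071]
scene cleat [ 0.4587 -0.2436  0.0257] cleat frame [-0.0021 -0.0037 -0.0016]
scene short_board_pearls_center [0.4947 0.1873 0.0095] cleat frame [-0.008   0.4287 -0.0167]
scene short_board_bare_center [0.4917 0.3274 0.0078] cleat frame [-0.0222  0.568  -0.0128]
top long_board_center [ 0.5323 -0.2415  0.0659] cleat frame [0.0808 0.0045 0.0082]
top cleat [ 0.4606 -0.2384  0.029 ] cleat frame [0.0005 0.0016 0.0009]
top short_board_pearls_center [0.4956 0.1885 0.0103] cleat frame [-0.007   0.43   -0.0163]
top short_board_bare_center [0.4907 0.3273 0.0049] cleat frame [-0.0242  0.5679 -0.0151]
13.7667
```

View pics/end.png

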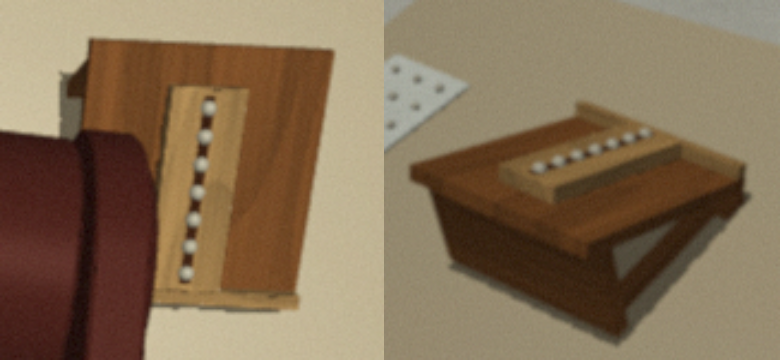

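The pearls face up, the row (209,105 to 187,272 in the left crop) runs parallel to the stand's centreline, and the lower end is at the cleat. The short boards haven't moved.

```bash
python3 -c "
from station import r
print(r.hand_in())"
```

```text
the job is handed in; nothing more can be done
None
```

The long board is on the sloped stand, pearls up and straight up the slope with its lower end against the cleat; the short boards are where they lay, and the job was handed in at about 14 s of the 40 s allowed.

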